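Drop the used-up wire spool into the lever-lid bin

ROBOT

A 6-joint arm with a two-finger parallel gripper is mounted at the origin on the work surface. World frame = base frame: x ahead of the robot, y to its left, z up, the work surface at z = 0. Lengths are in m, angles in degrees, forces in N, time in s.
With the tool pointing down it reaches from about 0.4 to 0.825 m from the base axis. Payload 7 kg.
Tool frame: the origin (TCP) lies at the very end of the fingers, on their centre line; the grasp point (between the pads) lies 19 mm behind it (r.grasp_offset is the z of the grasp point in the tool frame, in m); z points along the fingers, y is the direction in which the jaws open and shut (so a half turn about z gives the same grasp; the last joint's range is limited). The gripper opens to 88 mm and grips with 3 to 60 N. Pads are 19 mm wide; open, the fingers measure 130 mm over their backs; the gripper's body (78 mm by 193 mm) begins 47 mm behind the grasp point.
Start: joints at [16.507, 20.546, 0.682, 0, -70.136, -16.507], TCP at [0.675, -0, 0.227] pointing down, gripper open.
Joint ranges: [-176.03, 176.03], [-82.01, 121.73], [-58.28, 71.71], [-173.87, 95.51], [-174.79, -0.11], [-173.66, 173.66]. Speed limits (degrees/s): [136.94, 136.94, 172.46, 180, 180, 180].

INTERFACE

Orientations are given as [roll, pitch, yaw] about the fixed x, y, z axes, in that order (R = Rz(yaw) Ry(pitch) Rx(roll)).
In Python, from plant import r, capture, calibration, order gives the robot as it stands.
- The arm moves only by the tool servo_tool, never from a script. Its arguments are lists of equal length, an entry for each row: "grip": the closure, from -1 (fully open) to 1 (shut), so that 0 is half open; "translation": the shift along the tool's x, y, z in m, a list of three; "turn": the turn about the tool's z in rad. A call has 1 to 10 rows; each row is the pose to reach, as a shift and turn from the pose commanded when the call began, along the tool's axes at that moment; what a row does not reach only later rows make up. A row lasts 1/12 s, in which the tool goes at most 41.7 mm and 7.16 degrees, less where a joint would pass 70% of its speed; a pose out of reach is approached as far as the arm can. A call with a gripper value outside its range is refused whole. The fingers move at their own pace and stop on an object; "newtons" is the grip in N (left out, the last holds). Time passes only in rows, so rows that repeat a pose let the fingers close. It gives the time, the measured TCP pose, the force and the opening at its end, in the units of the state.
- r.get_state(): the state, without advancing time (a new reading comes with each control period).
- capture(name): name is "scene" or "side" or "wrist"; returns (picture, depth): 480x640x3 uint8, blue, green, red; 480x640 float32, m along the optical axis (not along the pixel's ray), 0 where there is no reading.
- calibration(name): a dict with "fx", "fy", "cx", "cy" (pixels), "view" (4x4, takes a point from world to camera coordinates). Camera axes: x right, y up, looking along -z (the intrinsics and any distortion apply to the point x, -y, -z); pixel columns grow to the right and rows downward; lengths in m; the calibration is good to about 2 mm. A picture is of the moment at which its call begins: read the wrist's pose just before it. calibration takes no time and is no camera call; for the wrist camera it gives the pose at the moment of the call.
- order.close_job(): hands the job in, once; it reports no verdict.
The state is a dict: "time_s": time; "joints": joint angles; "qd": joint speeds; "joint_torque": joint torques, N m; "tcp_pos": TCP position; "eef_rot": TCP orientation; "contact_force": force on the tool from outside, world axes, zero at the start; "moment": the same for the moment, N m; "gripper_width": finger opening in m.
Only numpy, scipy, OpenCV 4.12 (cv2) and the standard library are available. Lean on these libraries where they do the work, as an engineer would, in place of code of your own. Each camera call takes 0.05 s, during which the arm holds its last target.

TASK

Lay the empty yellow spool (the one with no wire on it) on the bin's ramp so that it rests against the shut lid, and let go. Then press the red lever down and hold the lid up while the spool rolls in, and ease the lever back so that the lid closes softly without slamming. Leave the two full spools, the pliers and the bead dish where they are.

Things in the scene. Friction and masses are not known exactly. Their poses are not given: they have to be found in the camera images.
- bin: Grey steel recovery bin, fixed, 150 x 150 mm outside, rim 90 mm high, walls 5 mm, closed by a hinged lid. Origin: centre of its underside, on the bench; z up. The lever is on its -x side, the ramp outside its -y wall, the lid's hinge on its +y rim. A 10 mm post at bin x -81, y 66 mm carries the lamp tube.
- ramp_top (a point): Middle of the upper end of the aluminium ramp (bin x 0, y -183, z 135 mm), axes as the bin's. From here the ramp slopes down 22 degrees towards bin +y, 120 mm long, and ends level with the bin's rim. Its channel is 54 mm wide (along bin x), with side rails 6 mm above the ramp; it is open at the top end.
- ramp_rest (a point): Where the centre of the spool is when it lies on the ramp, axis along bin x, touching the shut lid: bin x 0, y -96, z 121 mm. Axes as the bin's.
- lamp (a point): Middle of the axis of a fixed white lamp tube over the paddle (bin x -153, y 20, z 246 mm), 24 mm thick, along bin y from -46 to +86 mm, axes as the bin's. It bars a tool that points straight down at the paddle: come in slanting under it from the bin's -x side, the tool's rear leaning to bin -x by 30 to 45 degrees from vertical.
- lid (a joint): Lid angle, rad: 0 shut, about 1.0 fully raised; 1.7 times the lever angle. Clear top, blue skirts, 158 x 155 mm, top 46 mm above the rim. The front skirt crosses the foot of the ramp and holds the spool back; above about 0.4 rad the spool rolls in under it. Let go, it springs shut and slams (falls faster than 2.5 rad/s as it shuts); easing the paddle up at under 60 mm/s closes it softly.
- paddle_top (a point): Centre of the upper face of the red paddle, to be pressed down. Paddle: 46 (bin x) x 44 (bin y) x 8 mm, its centre 72 mm from the pivot towards bin -x; at rest this point is at bin x -155, y 20, z 84 mm, fully down about 40 mm lower, the paddle tilting with the lever.
- spool_empty: The empty wire spool: all yellow plastic, two 40 mm flanges 4 mm thick on a thin bare 18 mm core, 44 mm long overall, about 30 g. Origin at its centre, x along its axis. It starts lying in one of the three places of the wooden rack, axis along the rack's x, centre 30 mm above the bench; it rolls freely on its flanges.
- rack: Low wooden rack, 34 x 210 x 10 mm, fixed to the bench, with three places 65 mm apart along its y, each between 8 mm high ridges that stop the spool from rolling. Spools lie across it (axis along rack x), their ends overhanging its sides by 5 mm. Origin: centre of its underside.
- spool_copper: Full spool like the empty one, wound with copper wire (34 mm across), 120 g, in the rack. Leave alone.
- spool_silver: Full spool wound with silvery wire (34 mm across), 120 g, in the rack. Leave alone.
- pliers: Pliers with green handles lying on the bench, 140 mm long along x, 16 mm high. Leave alone.
- bead_dish: White bowl of turquoise beads (fixed in it), 80 mm across, 28 mm high. Leave alone.
- lever: Lid lever: steel arm with a red paddle at its outer end. Origin at its pivot (bin x -83, y 20, z 68 mm), pivot axis along bin y; axes as the bin's while it is up (lid shut). It swings down 0.6 rad to its stop, which raises the lid fully; a spring pushes it up: about 4 N on the paddle to start, 8 N fully down.
There are look-alikes about, which are no part of the job. Leave any blue look-alike of the spool_empty alone.

How it is judged:
By the outcome, as a careful person would: the job done as asked, in the order asked, and still so for the second after the job is handed in, with the robot touching nothing.
It also fails if it takes over 64 s, if anything falls off the work surface, if the arm or the gripper's body presses on something with over 40 N, if the wrist force passes 120 N, or if a joint passes its speed limit or range.

## Working session

There is one attempt and no reset: what is moved stays moved. The work goes in short steps, Python scripts to look and compute and a tool call to move; the robot and the scene stay as the last step left them, time stands still between calls to the robot, and variables do not carry over. Pictures are saved under pics/ and viewed, and the job is handed in when it is done.

Besides the shell and the picture viewer there is one more tool, called after "Request:" as name(argument=value, ...), one argument or row to a line, values as JSON. servo_tool: Moves the arm, as the interface text tells. Its arguments: {"type":"object","properties":{"grip":{"type":"array","items":{"type":"number"}},"translation":{"type":"array","items":{"type":"array","items":{"type":"number"}}},"turn":{"type":"array","items":{"type":"number"}},"newtons":{"type":"number"}},"required":["grip","translation","turn"]}

```bash
mkdir -p pics; ls
python3 - <<'E'
from plant import r,capture,calibration
import cv2,numpy as np
for n in("scene","side"):
    p,d=capture(n);cv2.imwrite(f"pics/{n}0.png",p);np.savez(f"pics/{n}0.npz",p=p,d=d)
    c=calibration(n);print(n,{k:(np.round(v,4).tolist() if k=="view" else v) for k,v in c.items()})
print(r.get_state())
E
```

```text
pics
scene {'fx': 496.16206513462237, 'fy': 496.16206513462237, 'cx': 317.44057667745307, 'cy': 241.69880140483946, 'view': [[0.6624, 0.7492, 0.0044, -0.3688], [-0.6014, 0.5283, 0.5993, 0.2802], [0.4467, -0.3996, 0.8005, -1.5384], [0.0, 0.0, 0.0, 1.0]]}
side {'fx': 503.0696761912717, 'fy': 503.0696761912717, 'cx': 318.0301492706821, 'cy': 237.50057044391235, 'view': [[0.6882, -0.7255, -0.0007, -0.4197], [0.3626, 0.3431, 0.8665, -0.3589], [-0.6284, -0.5966, 0.4992, -0.7363], [0.0, 0.0, 0.0, 1.0]]}
{'time_s': 0.1, 'joints': array([ 1.65083737e+01,  2.05853891e+01,  6.38619483e-01, -1.83139136e-02,
       -7.01373291e+01, -1.65043038e+01]), 'qd': array([ 0.05502001, -0.14351844,  0.09172537,  0.01410206,  0.01343551,
       -0.06550228]), 'joint_torque': array([-1.42273191e-03, -5.84165347e+01,  2.93752134e+01,  7.01551259e+00,
        1.01412315e-02, -6.66964229e-05]), 'tcp_pos': array([ 6.74546214e-01, -1.07900110e-05,  2.25733432e-01]), 'eef_rot': array([ 1.79914475e+02, -7.38565886e-03, -9.00021597e+01]), 'contact_force': array([-0.65577553, -0.61854391,  0.0448672 ]), 'moment': array([0.00712912, 0.02819886, 0.04931081]), 'gripper_width': 0.08716509067159994}
```

View pics/scene0.png

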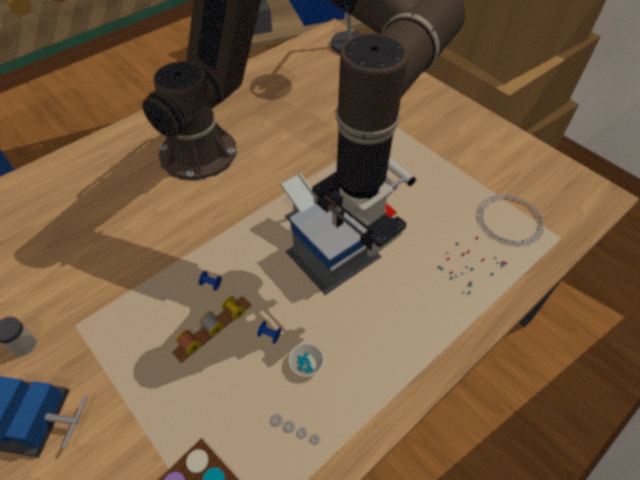

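View pics/side0.png

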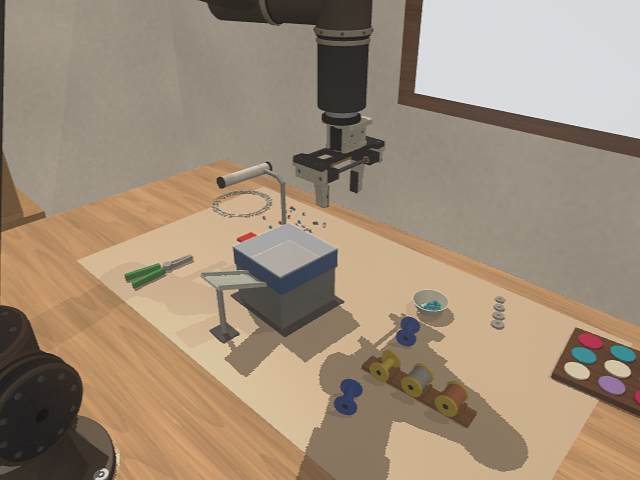

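The scene view shows the bin at about (335,240), the rack at (212,328) and blue look-alikes at (209,281) and (269,331). In the side view, the empty spool is at the rack's bin end (384,366), the ramp is at (235,280), the red paddle at (248,238) and the lamp at (245,175).

```bash
cat > h.py <<'E'
import numpy as np,cv2
from plant import r,capture,calibration
def world(n,u,v,d,c=None):
    c=c or calibration(n);V=np.array(c["view"])
    u=np.asarray(u,float);v=np.asarray(v,float)
    P=np.stack([(u-c["cx"])/c["fx"]*d,-(v-c["cy"])/c["fy"]*d,-d],-1)
    return (P-V[:3,3])@V[:3,:3]
def cloud(n,d,c=None):
    v,u=np.mgrid[:480,:640]; return world(n,u,v,d,c)
def proj(n,P,c=None):
    c=c or calibration(n);V=np.array(c["view"]);q=np.asarray(P)@V[:3,:3].T+V[:3,3]
    return np.stack([c["cx"]-c["fx"]*q[...,0]/q[...,2],c["cy"]+c["fy"]*q[...,1]/q[...,2]],-1)
E
python3 - <<'E'
from h import *
z=np.load("pics/side0.npz");p,d=z["p"],z["d"]
cv2.imwrite("pics/s_bin.png",cv2.resize(p[150:350,170:370],None,fx=3,fy=3,interpolation=2))
cv2.imwrite("pics/s_rack.png",cv2.resize(p[300:440,320:500],None,fx=4,fy=4,interpolation=2))
W=cloud("side",d);hsv=cv2.cvtColor(p,cv2.COLOR_BGR2HSV)
def show(name,m):
    q=W[m&(d>0)];print(name,len(q),q.mean(0).round(4),np.percentile(q,[2,98],axis=0).round(4).tolist())
reg=lambda a,b,c,e:(lambda m:(m.__setitem__((slice(b,e),slice(a,c)),True),m)[1])(np.zeros((480,640),bool))
red=((hsv[...,0]<8)|(hsv[...,0]>172))&(hsv[...,1]>180)
show("paddle",red&reg(230,225,265,250))
# lid top: z about .136
B=reg(200,200,345,300)&(abs(W[...,2]-.136)<.004)&(d>0)
show("lidtop",B)
q=W[B][:,:2].astype(np.float32);print(cv2.minAreaRect(q))
R=reg(350,340,490,430)&(abs(W[...,2]-.010)<.003)&(d>0)
q=W[R][:,:2].astype(np.float32);print("rack",len(q),cv2.minAreaRect(q))
for a,pt in dict(lidL=(233,254),lidT=(283,225),lidR=(337,253),lidF=(285,279),ramp=(203,274),lamp0=(222,182),lamp1=(268,167)).items():
    print(a,W[pt[1]-2:pt[1]+3,pt[0]-2:pt[0]+3].reshape(-1,3).round(3)[[0,12,24]].tolist())
E
```

```text
paddle 59 [0.591  0.2153 0.0851] [[0.5715, 0.2057, 0.0824], [0.6089, 0.2248, 0.0868]]
lidtop 3286 [0.5471 0.0444 0.137 ] [[0.3819, -0.0296, 0.1331], [0.6353, 0.125, 0.1392]]
((0.5093892812728882, 0.054215241223573685), (0.16604241728782654, 0.26494327187538147), 87.16544342041016)
rack 827 ((0.551583468914032, -0.31072860956192017), (0.2000763714313507, 0.2227044403553009), 28.702104568481445)
lidL [[0.602, 0.301, 0.0], [0.597, 0.287, 0.002], [0.489, 0.127, 0.114]]
lidT [[0.796, 0.321, 0.002], [0.624, 0.122, 0.137], [0.62, 0.111, 0.138]]
lidR [[0.626, -0.033, 0.133], [0.634, -0.032, 0.124], [0.778, 0.087, 0.003]]
lidF [[0.485, -0.026, 0.135], [0.492, -0.024, 0.126], [0.497, -0.025, 0.119]]
ramp [[0.494, 0.279, 0.001], [0.383, 0.087, 0.139], [0.383, 0.082, 0.137]]
lamp0 [[0.524, 0.203, 0.254], [0.526, 0.199, 0.25], [0.526, 0.192, 0.248]]
lamp1 [[0.642, 0.191, 0.257], [0.646, 0.189, 0.252], [0.652, 0.189, 0.245]]
```

View pics/s_bin.png

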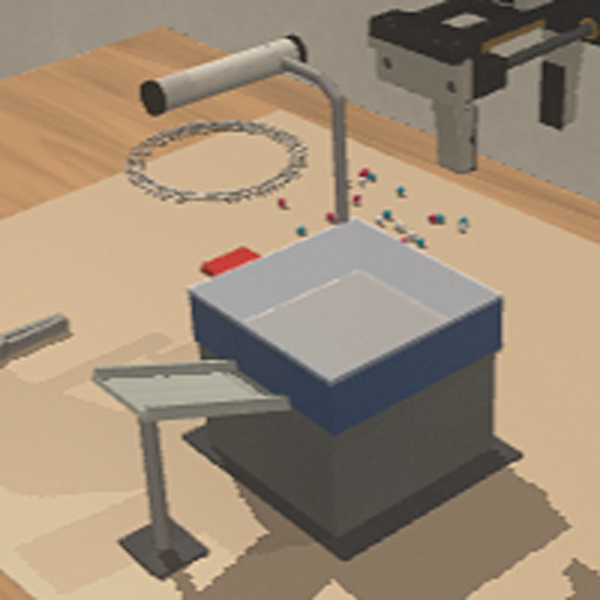

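View pics/s_rack.png

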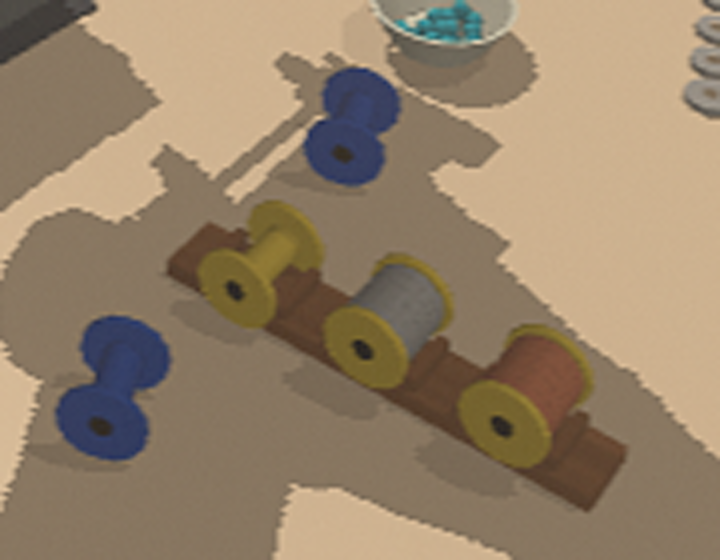

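Run:
```python
from h import *
from scipy.optimize import least_squares
z=np.load("pics/side0.npz");p,d=z["p"],z["d"]
def onplane(n,u,v,zz):
    a=world(n,u,v,1.0);b=world(n,u,v,2.0);t=(zz-a[2])/(b[2]-a[2]);return a+t*(b-a)
L=np.array([[190,292],[358,219],[502,299],[330,382]])
px=L/3+[170,150]-.33
C=np.array([onplane("side",*q,.136) for q in px]);print(C.round(4).tolist(),[np.linalg.norm(C[i]-C[(i+1)%4]).round(4) for i in range(4)])
# pixel residual fit; lid corners in bin: x+-79; y0 unknown offset (hinge at +75?) ; add ramp corners
def T(P,s):
    c,k=np.cos(s[2]),np.sin(s[2]);P=np.asarray(P,float)
    return np.stack([s[0]+c*P[:,0]-k*P[:,1],s[1]+k*P[:,0]+c*P[:,1],P[:,2]],-1)
yo=[-.0785,.0765]
# order L(-x,-y),T(-x,+y),R(+x,+y),F(+x,-y)
B=[[-.079,-.0785,.136],[-.079,.0765,.136],[.079,.0765,.136],[.079,-.0785,.136]]
f=lambda s:(proj("side",T(B,s))-px).ravel()
o=least_squares(f,[.56,.045,-np.pi/2]);print(o.x,np.degrees(o.x[2]),f(o.x).round(2))
s=o.x
chk={"paddle":[-.155,.02,.084],"lamp0":[-.153,-.046,.246],"lamp1":[-.153,.086,.246],"ramptop":[0,-.183,.135],"rest":[0,-.096,.121],"rampend":[0,-.072,.09]}
for k,P in chk.items():
    w=T([P],s)[0];print(k,w.round(4),proj("side",w).round(1),proj("scene",w).round(1))
# redo with base edges bin
im=p.copy()
for k,P in chk.items():
    w=T([P],s)[0];cv2.circle(im,tuple(int(round(a)) for a in proj("side",w)),1,(0,255,0),-1)
for b in B:
    cv2.circle(im,tuple(int(round(a)) for a in proj("side",T([b],s)[0])),1,(0,0,255),-1)
for b in [[-.027,-.183,.135],[.027,-.183,.135],[-.075,-.075,0],[.075,-.075,0],[.075,.075,0]]:
    cv2.circle(im,tuple(int(round(a)) for a in proj("side",T([b],s)[0])),1,(255,0,255),-1)
cv2.imwrite("pics/s_chk.png",cv2.resize(im[150:350,170:370],None,fx=3,fy=3,interpolation=0))
# spools: yellow points
W=cloud("side",d)
hsv=cv2.cvtColor(p,cv2.COLOR_BGR2HSV)
ye=(hsv[...,0]>20)&(hsv[...,0]<32)&(hsv[...,1]>150);ye[:330]=0;ye[:,:350]=0
n,lab,st,ce=cv2.connectedComponentsWithStats(ye.astype(np.uint8))
for i in range(1,n):
    if st[i,4]>30:
        q=W[(lab==i)];print(st[i],ce[i].round(1),np.median(q,0).round(4),np.percentile(q,[2,98],axis=0).round(4).tolist())
```

```text
[[0.4878, 0.1291, 0.136], [0.6425, 0.1219, 0.136], [0.6302, -0.0351, 0.136], [0.4797, -0.0232, 0.136]] [np.float64(0.1549), np.float64(0.1574), np.float64(0.151), np.float64(0.1525)]
[ 0.56147127  0.04860635 -1.63702333] -93.79452776305199 [-0.82 -0.7   0.02 -0.15  0.82 -0.39 -0.02  0.76]
paddle [0.5917 0.2019 0.084 ] [250.6 238.5] [384.8 210.3]
lamp0 [0.5257 0.2043 0.246 ] [220.6 183.2] [373.2 150.1]
lamp1 [0.6574 0.1956 0.246 ] [269.9 167.2] [411.9 181.9]
ramptop [0.3789 0.0607 0.135 ] [209.7 282.1] [289.8 177.9]
rest [0.4657 0.055  0.121 ] [248.1 270.8] [310.1 201.5]
rampend [0.4896 0.0534 0.09  ] [258.7 279. ] [315.8 215.2]
[370 350  30  32 433] [384.8 365.7] [ 0.5113 -0.2484  0.0285] [[0.5057, -0.2628, 0.0068], [0.5498, -0.2275, 0.041]]
[414 364  19  17  45] [425.  368.8] [ 0.5525 -0.3112  0.0443] [[0.5494, -0.3265, 0.0281], [0.555, -0.292, 0.0485]]
[401 377  21  20 260] [411.1 386.5] [ 0.5121 -0.3115  0.0305] [[0.5097, -0.3285, 0.0104], [0.5149, -0.2937, 0.0483]]
[448 381  20  19  49] [458.9 386.3] [ 0.5571 -0.3753  0.0441] [[0.555, -0.391, 0.027], [0.559, -0.3562, 0.0487]]
[435 395  22  22 293] [445.7 405.3] [ 0.5166 -0.3756  0.0317] [[0.5141, -0.3933, 0.0108], [0.5196, -0.358, 0.0482]]
```

View pics/s_chk.png

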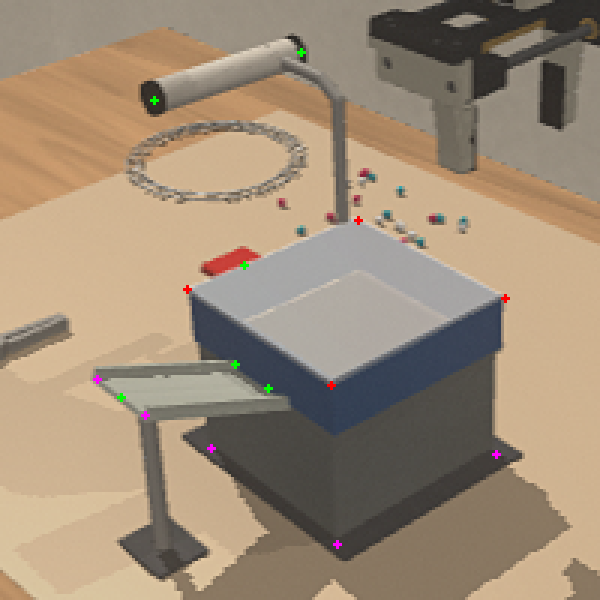

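Run:
```python
from h import *
t=r.get_state()["tcp_pos"]
A=[]
for n in("side","scene"):
    z=np.load(f"pics/{n}0.npz");W=cloud(n,z["d"])[z["d"]>0]-t;A.append(W)
W=np.concatenate(A);W=W[(abs(W[:,0])<.16)&(abs(W[:,1])<.12)&(W[:,2]>-.01)&(W[:,2]<.5)]
for a in np.arange(-.01,.42,.01):
    q=W[(W[:,2]>=a)&(W[:,2]<a+.01)]
    if len(q)>5:print(f"{a*1000:.0f}",len(q),(np.percentile(q[:,:2],[1,99],axis=0)*1000).round().tolist())
z=np.load("pics/side0.npz");p,d=z["p"],z["d"];W=cloud("side",d)
hsv=cv2.cvtColor(p,cv2.COLOR_BGR2HSV)
bl=(hsv[...,0]>105)&(hsv[...,0]<125)&(hsv[...,1]>120)&(hsv[...,2]>50)
n,lab,st,ce=cv2.connectedComponentsWithStats(bl.astype(np.uint8))
for i in range(1,n):
    if st[i,4]>60:
        q=W[lab==i];print(st[i],np.percentile(q,[2,98],axis=0).round(3).tolist())
cv2.imwrite("pics/s_arm.png",cv2.resize(p[0:220,200:440],None,fx=3,fy=2.7,interpolation=2))
```

```text
0 117 [[-61.0, -14.0], [60.0, 10.0]]
10 168 [[-61.0, -14.0], [61.0, 11.0]]
20 146 [[-63.0, -14.0], [59.0, 10.0]]
30 136 [[-64.0, -14.0], [61.0, 9.0]]
40 143 [[-66.0, -15.0], [61.0, 10.0]]
50 81 [[-67.0, -13.0], [63.0, 10.0]]
60 114 [[-90.0, -41.0], [89.0, 36.0]]
70 514 [[-91.0, -42.0], [90.0, 34.0]]
80 848 [[-90.0, -42.0], [92.0, 31.0]]
90 596 [[-97.0, -41.0], [96.0, 36.0]]
100 2021 [[-97.0, -41.0], [97.0, 34.0]]
110 701 [[-97.0, -39.0], [95.0, 33.0]]
120 342 [[-18.0, -29.0], [52.0, 20.0]]
130 297 [[-18.0, -29.0], [52.0, 20.0]]
140 261 [[-19.0, -25.0], [52.0, 19.0]]
150 256 [[-19.0, -42.0], [51.0, 31.0]]
160 717 [[-36.0, -42.0], [52.0, 34.0]]
170 449 [[-39.0, -40.0], [38.0, 27.0]]
180 152 [[-33.0, -34.0], [18.0, 19.0]]
190 284 [[-47.0, -48.0], [47.0, 19.0]]
200 473 [[-47.0, -49.0], [47.0, 23.0]]
210 468 [[-47.0, -48.0], [47.0, 23.0]]
220 475 [[-47.0, -48.0], [47.0, 23.0]]
230 507 [[-47.0, -48.0], [47.0, 22.0]]
240 503 [[-47.0, -48.0], [47.0, 23.0]]
250 518 [[-48.0, -48.0], [47.0, 23.0]]
260 522 [[-47.0, -49.0], [47.0, 22.0]]
270 544 [[-47.0, -48.0], [47.0, 21.0]]
280 542 [[-47.0, -48.0], [47.0, 22.0]]
290 569 [[-47.0, -49.0], [47.0, 22.0]]
300 510 [[-47.0, -49.0], [48.0, 23.0]]
310 581 [[-49.0, -50.0], [49.0, 23.0]]
320 572 [[-51.0, -54.0], [52.0, 30.0]]
330 938 [[-60.0, -52.0], [51.0, 119.0]]
340 924 [[-75.0, -51.0], [50.0, 117.0]]
350 1003 [[-82.0, -50.0], [49.0, 115.0]]
360 1095 [[-85.0, -51.0], [50.0, 116.0]]
370 1018 [[-120.0, -51.0], [49.0, 119.0]]
380 630 [[-153.0, -51.0], [50.0, 120.0]]
390 768 [[-154.0, -51.0], [50.0, 120.0]]
400 846 [[-157.0, -51.0], [50.0, 120.0]]
410 973 [[-158.0, -51.0], [50.0, 119.0]]
[339 387  17  28 107] [[0.406, -0.268, 0.004], [0.441, -0.239, 0.042]]
```

View pics/s_arm.png

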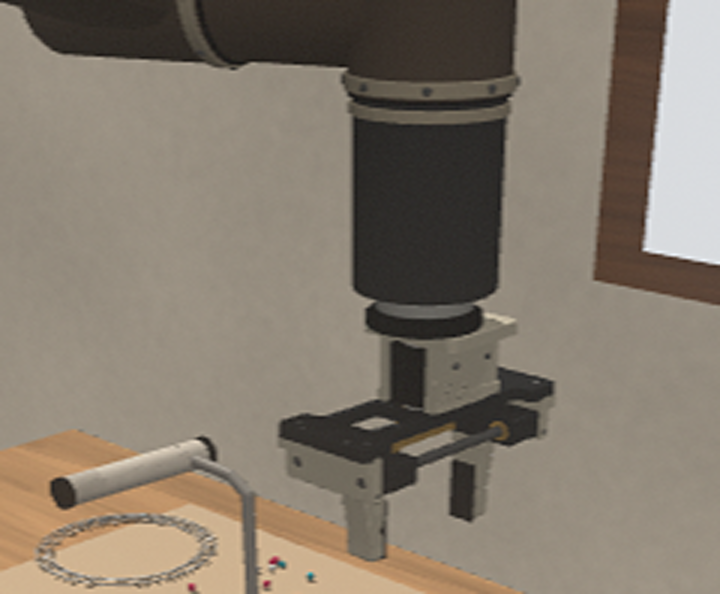

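Request:
servo_tool(
  grip=[-1,-1,-1,-1,-1,-1,-1,-1,-1,-1],
  translation=[
    [0.035,0.021,0],
    [0.07,0.042,0],
    [0.105,0.063,0],
    [0.14,0.084,0],
    [0.175,0.105,0],
    [0.21,0.126,0],
    [0.245,0.1455,0],
    [0.245,0.1455,0],
    [0.245,0.1455,0],
    [0.245,0.1455,0],
  ],
  turn=[-0.01,-0.02,-0.03,-0.04,-0.05,-0.06,-0.07,-0.07,-0.07,-0.07],
  newtons=10,
)

```text
time_s: 0.93
tcp_pos: [0.5293, -0.2452, 0.2264]
eef_rot: [180.0, 0.0, -86.1]
contact_force: [-0.8, 0.1, -0.2]
gripper_width: 0.0878
```

Run:
```python
from h import *
c=calibration("wrist");p,d=capture("wrist");cv2.imwrite("pics/w1.png",p);np.savez("pics/w1.npz",p=p,d=d,**{k:v for k,v in c.items() if k in("view","fx","fy","cx","cy")})
s=r.get_state();print(s["tcp_pos"],s["eef_rot"],s["joints"])
print(np.round(c["view"],3).tolist())
```

```text
[ 0.52972633 -0.24460018  0.22636064] [ 1.79990614e+02  1.22442792e-02 -8.59901406e+01] [-5.60102858e+00  1.20043448e+01 -1.12193021e+01 -1.14306699e-02
 -6.67876521e+01  9.61539530e+00]
[[-0.998, -0.068, -0.0, 0.512], [0.066, -0.963, -0.26, -0.239], [0.017, -0.259, 0.966, -0.462], [0.0, 0.0, 0.0, 1.0]]
```

View pics/w1.png

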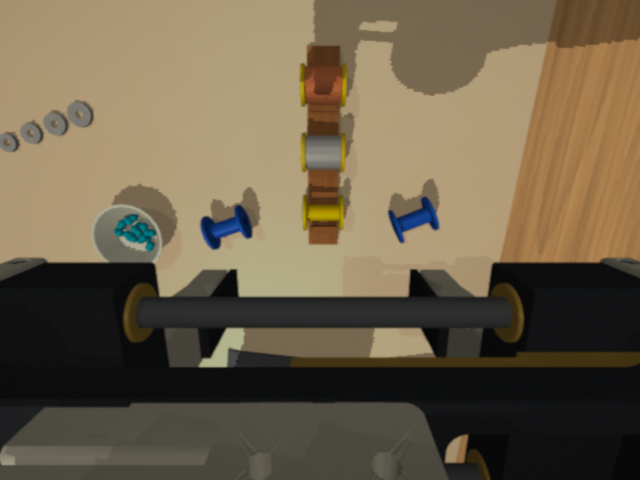

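The wrist view shows the empty spool at (324,212), with the rack vertical in the image. The blue look-alikes are about 100 px to either side of it, so the spread fingers have room.

Run:
```python
from h import *
z=np.load("pics/w1.npz");c={k:z[k] for k in("view","fx","fy","cx","cy")};p,d=z["p"],z["d"];W=cloud("wrist",d,c)
hsv=cv2.cvtColor(p,cv2.COLOR_BGR2HSV)
for name,h0,h1 in(("ye",22,34),("bl",105,125)):
    m=(hsv[...,0]>h0)&(hsv[...,0]<h1)&(hsv[...,1]>150)&(hsv[...,2]>60);m[250:]=0
    n,lab,st,ce=cv2.connectedComponentsWithStats(m.astype(np.uint8))
    for i in range(1,n):
        if st[i,4]>40:
            q=W[lab==i];rr=cv2.minAreaRect(q[:,:2].astype(np.float32));print(name,ce[i].round(1),st[i,4],np.percentile(q,[2,98],axis=0).round(4).tolist(),rr)
```

```text
ye [344.   84.4] 166 [[0.5161, -0.3917, 0.0305], [0.5206, -0.3562, 0.0472]] ((0.5184255838394165, -0.37422415614128113), (0.003905628342181444, 0.036850202828645706), 4.345037460327148)
ye [301.9  84.7] 160 [[0.5558, -0.3879, 0.0059], [0.5626, -0.3536, 0.0476]] ((0.5598527789115906, -0.37089309096336365), (0.0064325639978051186, 0.036170121282339096), 6.022687911987305)
ye [302.9 152.1] 142 [[0.5514, -0.3254, 0.0009], [0.5583, -0.2898, 0.0468]] ((0.5555239915847778, -0.30737605690956116), (0.006758947856724262, 0.037993174046278), 3.627403974533081)
ye [342.8 151.7] 143 [[0.5122, -0.328, 0.0304], [0.517, -0.2923, 0.0467]] ((0.5141876339912415, -0.3102244734764099), (0.0037544521037489176, 0.03801257908344269), 3.971836566925049)
ye [323.  212.3] 791 [[0.5089, -0.2617, 0.021], [0.5511, -0.23, 0.0396]] ((0.5314432978630066, -0.2702103853225708), (0.04287213087081909, 0.08941854536533356), 3.529033660888672)
bl [414.9 218.7] 783 [[0.4067, -0.2658, 0.0174], [0.4547, -0.2255, 0.0396]] ((0.4650813639163971, -0.27970266342163086), (0.05018745735287666, 0.14686371386051178), 44.21855545043945)
bl [224.4 227.5] 900 [[0.6115, -0.2422, 0.0119], [0.6593, -0.2003, 0.0396]] ((0.5890694856643677, -0.2523323893547058), (0.16081270575523376, 0.042094454169273376), 34.08977508544922)
```

Request:
servo_tool(
  grip=[-0.6,-0.6,-0.6,-0.6,-0.6,-0.6,-0.6,-0.6,-0.6,-0.6],
  translation=[
    [0,0,0.03],
    [0,0,0.06],
    [0,0,0.09],
    [0,0,0.12],
    [0,0,0.14],
    [0,0,0.16],
    [0,0,0.18],
    [0,0,0.192],
    [0,0,0.2],
    [0,0,0.2],
  ],
  turn=[0,0,0,0,0,0,0,0,0,0],
)

```text
time_s: 1.82
tcp_pos: [0.529, -0.2438, 0.0246]
eef_rot: [179.8, 0.0, -85.9]
contact_force: [-0.5, 0.4, -0.1]
gripper_width: 0.07
```

Request:
servo_tool(
  grip=[-0.2,0.0,0.2,0.4,0.4,0.4,0.4,0.4,0.4,0.4],
  translation=[
    [0,0,0],
    [0,0,0],
    [0,0,0],
    [0,0,0],
    [0,0,0],
    [0,0,0],
    [0,0,0],
    [0,0,0],
    [0,0,0],
    [0,0,0],
  ],
  turn=[0,0,0,0,0,0,0,0,0,0],
  newtons=8,
)

```text
time_s: 2.65
tcp_pos: [0.53, -0.2452, 0.0272]
eef_rot: [-179.9, -0.0, -86.0]
contact_force: [-0.6, 1.0, 6.5]
gripper_width: 0.0437
```

Request:
servo_tool(
  grip=[0.4,0.4,0.4,0.4,0.4,0.4,0.4,0.4,0.4],
  translation=[
    [0,0,-0.01],
    [0,0,-0.03],
    [0,0,-0.06],
    [0,0,-0.09],
    [0,0,-0.12],
    [0,0,-0.15],
    [0,0,-0.18],
    [0,0,-0.2],
    [0,0,-0.2],
  ],
  turn=[0,0,0,0,0,0,0,0,0],
)

```text
time_s: 3.4
tcp_pos: [0.5313, -0.2458, 0.2324]
eef_rot: [-179.6, -0.2, -86.0]
contact_force: [0.4, 0.2, 0.3]
gripper_width: 0.0439
```

Request:
servo_tool(
  grip=[0.4,0.4,0.4,0.4,0.4,0.4,0.4,0.4,0.4,0.4],
  translation=[
    [-0.02,0.003,0],
    [-0.045,0.007,0],
    [-0.075,0.012,0],
    [-0.105,0.017,0],
    [-0.135,0.022,0],
    [-0.165,0.027,0],
    [-0.195,0.032,0],
    [-0.225,0.037,0],
    [-0.25,0.041,0],
    [-0.27,0.044,0],
  ],
  turn=[-0.08,-0.2,-0.32,-0.44,-0.56,-0.68,-0.8,-0.9,-1.0,-1.1],
)

```text
time_s: 4.23
tcp_pos: [0.4656, 0.0227, 0.2267]
eef_rot: [-180.0, 0.0, -22.6]
contact_force: [-0.3, 0.2, 0.3]
gripper_width: 0.044
```

Request:
servo_tool(
  grip=[0.4,0.4,0.4,0.4,0.4,0.4,0.4],
  translation=[
    [-0.01,-0.015,0],
    [-0.019,-0.028,0],
    [-0.0194,-0.0287,0],
    [-0.0194,-0.0287,0],
    [-0.0194,-0.0287,0],
    [-0.0194,-0.0287,0],
    [-0.0194,-0.0287,0],
  ],
  turn=[-0.1,-0.2,-0.3,-0.335,-0.335,-0.335,-0.335],
)

```text
time_s: 4.82
tcp_pos: [0.4598, 0.055, 0.2265]
eef_rot: [180.0, 0.0, -3.9]
contact_force: [-0.4, -0.9, -0.7]
gripper_width: 0.044
```

Run:
```python
from h import *
for n in("wrist","side","scene"):
    c=calibration(n);p,d=capture(n);cv2.imwrite(f"pics/{n}2.png",p);np.savez(f"pics/{n}2.npz",p=p,d=d,**{k:v for k,v in c.items() if k in("view","fx","fy","cx","cy")})
s=r.get_state();print(s["tcp_pos"],s["eef_rot"],s["joints"],s["time_s"])
p=cv2.imread("pics/side2.png");cv2.imwrite("pics/side2c.png",cv2.resize(p[130:330,170:370],None,fx=3,fy=3,interpolation=2))
```

```text
[0.4599616  0.05496631 0.22650503] [ 1.79995866e+02  1.24972524e-02 -3.84378153e+00] [ 3.12704411e+01  1.48354680e-01 -2.48398352e+01 -4.20000250e-03
 -6.50244106e+01  5.48875516e+01] 4.9667
```

View pics/wrist2.png

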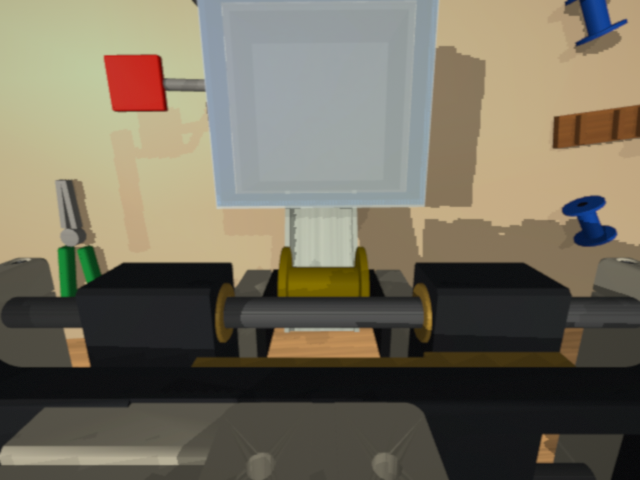

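View pics/side2c.png

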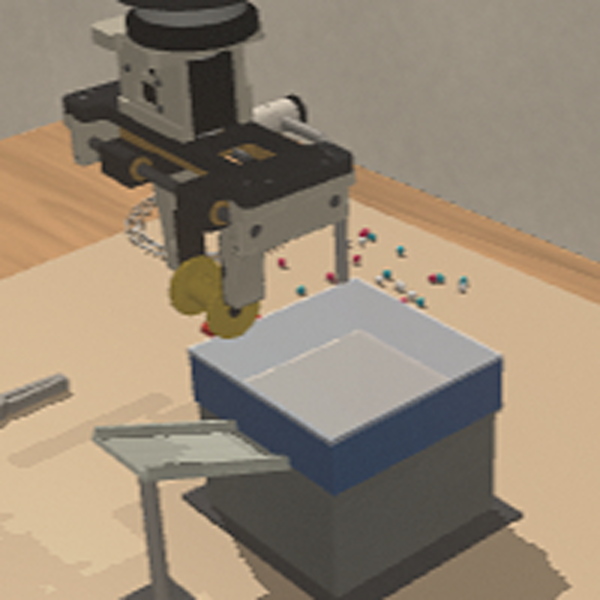

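The wrist view shows the spool held at (323,275), the ramp at columns 285–357, the lid front corners at (217,206) and (426,206), and the paddle at (136,83). I'll refine the bin pose from these.

Run:
```python
from h import *
z=np.load("pics/wrist2.npz");c={k:z[k] for k in("view","fx","fy","cx","cy")};p,d=z["p"],z["d"];W=cloud("wrist",d,c)
def onplane(u,v,zz):
    a=world("",u,v,1.0,c);b=world("",u,v,2.0,c);t=(zz-a[2])/(b[2]-a[2]);return a+t*(b-a)
for k,u,v,zz in(("lidFL",217,207,.136),("lidFR",426,206,.136),("padTL",106,55,.084),("padBR",166.5,111,.084),("padTR",162,54,.084),("padBL",112,111,.084),("rampL",284.5,225,.11),("rampR",358,225,.11)):
    print(k,onplane(u,v,zz).round(4))
hsv=cv2.cvtColor(p,cv2.COLOR_BGR2HSV)
red=((hsv[...,0]<8)|(hsv[...,0]>172))&(hsv[...,1]>180)&(d>0)
q=W[red];print("paddle",len(q),q.mean(0).round(4),np.percentile(q,[1,99],axis=0).round(4),cv2.minAreaRect(q[(q[:,2]>.078)][:,:2].astype(np.float32)))
m=(abs(W[...,2]-.136)<.012)&(d>0);m[:,:190]=0;m[:,450:]=0;m[215:]=0;q=W[m];print("lid",np.median(q[:,2]),cv2.minAreaRect(q[:,:2].astype(np.float32)))
# spool flange in hand
ye=(hsv[...,0]>22)&(hsv[...,0]<34)&(hsv[...,1]>150);q=W[ye&(d>0)];print("spool",np.percentile(q,[2,98],axis=0).round(4).tolist())
# ramp profile
m=np.zeros((480,640),bool);m[208:245,300:345]=1;q=W[m&(d>0)];print(np.linalg.lstsq(np.c_[q[:,:2],np.ones(len(q))],q[:,2],rcond=None)[0])
for v in(212,225,240):print(W[v,275:370:6].round(4).tolist()[::3],[round(float(a),3) for a in W[v,275:370:4,2]])
```

```text
lidFL [0.4908 0.1334 0.136 ]
lidFR [ 0.4807 -0.0246  0.136 ]
padTL [0.6136 0.2224 0.084 ]
padBR [0.5676 0.1813 0.084 ]
padTR [0.6112 0.1766 0.084 ]
padBL [0.5708 0.2275 0.084 ]
rampL [0.4674 0.0873 0.11  ]
rampR [0.4632 0.025  0.11  ]
paddle 2995 [0.5914 0.2028 0.0835] [[0.5699 0.181  0.0815]
 [0.612  0.2253 0.0853]] ((0.5912144184112549, 0.20346054434776306), (0.045795928686857224, 0.042794786393642426), 86.69001007080078)
lid 0.13560509517363284 ((0.5545651912689209, 0.05337570980191231), (0.16298343241214752, 0.13958531618118286), 86.6107406616211)
spool [[0.4552, 0.0328, 0.2169], [0.478, 0.0758, 0.2383]]
[-0.39806695  0.02166683  0.28443624]
[[0.459, 0.1117, 0.0006], [0.4759, 0.0803, 0.0983], [0.4747, 0.0646, 0.0978], [0.4734, 0.0488, 0.0963], [0.4726, 0.033, 0.0977], [0.4518, 0.0061, 0.0008]] [0.001, -0.0, 0.001, 0.103, 0.098, 0.097, 0.097, 0.098, 0.097, 0.098, 0.097, 0.097, 0.097, 0.098, 0.097, 0.097, 0.098, 0.096, 0.098, 0.097, 0.103, 0.001, 0.001, 0.0]
[[0.4433, 0.1134, 0.0004], [0.4647, 0.0811, 0.1003], [0.4637, 0.0653, 0.1007], [0.4629, 0.0496, 0.1019], [0.462, 0.0339, 0.1023], [0.4359, 0.0066, -0.0002]] [0.0, 0.0, 0.003, 0.107, 0.101, 0.102, 0.102, 0.101, 0.101, 0.101, 0.1, 0.101, 0.102, 0.102, 0.101, 0.102, 0.102, 0.101, 0.102, 0.1, 0.107, 0.001, 0.001, 0.001]
[[0.4249, 0.1154, 0.0002], [0.4528, 0.0817, 0.1066], [0.4515, 0.0661, 0.1057], [0.4502, 0.0504, 0.105], [0.4495, 0.0348, 0.1062], [0.4177, 0.0074, 0.001]] [0.0, 0.001, 0.0, 0.112, 0.105, 0.106, 0.106, 0.106, 0.105, 0.106, 0.106, 0.106, 0.106, 0.106, 0.106, 0.106, 0.106, 0.106, 0.106, 0.107, 0.111, 0.0, -0.0, -0.0]
```

Request:
servo_tool(
  grip=[0.4,0.4,0.4,0.4,0.4,0.4,0.4,0.4,0.4],
  translation=[
    [0,-0.0015,0.015],
    [0,-0.0015,0.035],
    [0,-0.0015,0.055],
    [0,-0.0015,0.075],
    [0,-0.0015,0.09],
    [0,-0.0015,0.098],
    [0,-0.0015,0.102],
    [0,-0.0015,0.104],
    [0,-0.0015,0.104],
  ],
  turn=[0,0,0,0,0,0,0,0,0],
)

```text
time_s: 5.72
tcp_pos: [0.4617, 0.0565, 0.1236]
eef_rot: [180.0, -0.1, -3.8]
contact_force: [1.9, -2.8, 4.2]
gripper_width: 0.0439
```

Run:
```python
from h import *
p,d=capture("side")
cv2.imwrite("pics/side3c.png",cv2.resize(p[160:310,180:330],None,fx=4,fy=4,interpolation=2))
s=r.get_state();print(s["tcp_pos"],s["contact_force"])
```

```text
[0.46159072 0.0565967  0.12360831] [ 2.45358319 -1.28328238  3.57235756]
```

View pics/side3c.png

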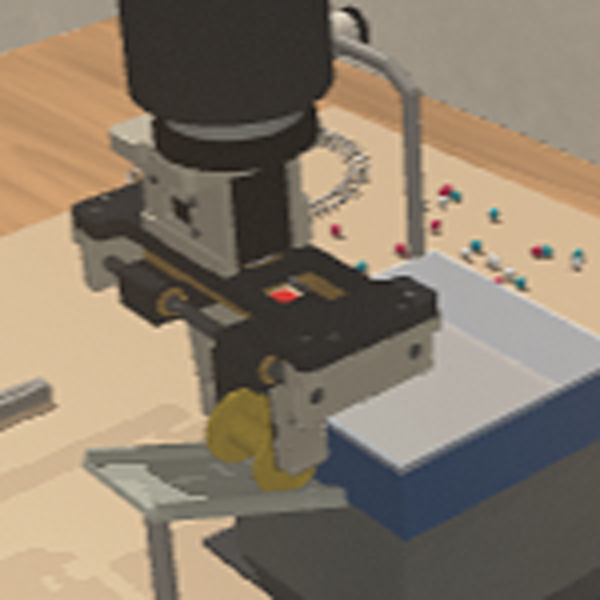

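The spool sits on the ramp with a light contact force (about 4 N along the ramp normal), so I'll release it.

Request:
servo_tool(
  grip=[-0.05,-0.1,-0.15,-0.2,-0.3,-0.4,-0.5,-0.5,-0.5,-0.5],
  translation=[
    [0,0,0],
    [0,0,0],
    [0,0,0],
    [0,0,0],
    [0,0,0],
    [0,0,0],
    [0,0,0],
    [0,0,0],
    [0,0,0],
    [0,0,0],
  ],
  turn=[0,0,0,0,0,0,0,0,0,0],
)

```text
time_s: 6.6
tcp_pos: [0.4601, 0.0568, 0.1226]
eef_rot: [-180.0, -0.0, -3.8]
contact_force: [-1.4, 0.2, 1.1]
gripper_width: 0.0656
```

Request:
servo_tool(
  grip=[-0.5,-0.5,-0.5,-0.5,-0.5,-0.5,-0.5],
  translation=[
    [0,0,-0.01],
    [0,0,-0.03],
    [0,0,-0.055],
    [0,0,-0.085],
    [0,0,-0.11],
    [0,0,-0.12],
    [0,0,-0.12],
  ],
  turn=[0,0,0,0,0,0,0],
)

```text
time_s: 7.18
tcp_pos: [0.4614, 0.0573, 0.2453]
eef_rot: [-179.9, -0.3, -3.8]
contact_force: [-0.6, -0.3, -0.4]
gripper_width: 0.0657
```

Run:
```python
from h import *
p,d=capture("side")
a=cv2.resize(p[160:310,180:330],None,fx=2.6,fy=2.6,interpolation=2)
w,_=capture("wrist")
s=r.get_state();print(s["tcp_pos"],s["contact_force"],s["time_s"],s["joints"])
cv2.imwrite("pics/m4.png",np.hstack([a,cv2.resize(w[100:330,200:450],(400,390))]))
```

```text
[0.45984122 0.05676973 0.24213859] [-0.28337339  0.0608855  -0.70167602] 7.2833 [ 3.14659185e+01 -5.07962772e-01 -2.33681535e+01 -3.10300536e-02
 -6.71334016e+01  5.47638329e+01]
```

View pics/m4.png

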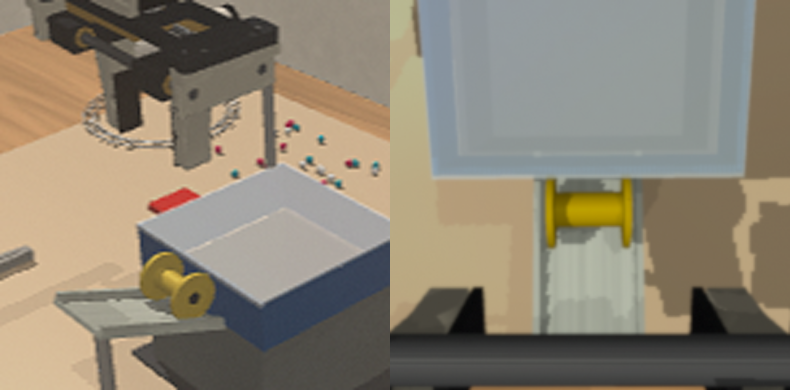

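The spool lies straight in the channel, touching the shut lid at about (585,212) in the right half. Next I go round the lamp to its −x side.

The interface cannot tilt the tool. Kept vertical, the gripper bar (top 120 mm above the TCP) passes under the lamp (234 mm), the wrist stays outside it, and an opened finger reaches the paddle.

Request:
servo_tool(
  grip=[-0.5,-0.5,-0.5,-0.8,-1,-1,-1,-1,-1,-1],
  translation=[
    [-0.01,-0.02,0],
    [-0.025,-0.05,0],
    [-0.034,-0.085,0],
    [-0.034,-0.12,0],
    [-0.034,-0.155,0],
    [-0.034,-0.19,0],
    [-0.034,-0.225,0],
    [-0.034,-0.255,0],
    [-0.034,-0.275,0],
    [-0.034,-0.286,0],
  ],
  turn=[0,0,0,0,0,0,0,0,0,0],
)

```text
time_s: 8.12
tcp_pos: [0.4444, 0.3461, 0.2401]
eef_rot: [179.8, 0.1, -3.7]
contact_force: [1.3, -0.1, -0.1]
gripper_width: 0.0876
```

Request:
servo_tool(
  grip=[-1,-1,-1,-1,-1,-1,-1,-1],
  translation=[
    [0.02,0,0.01],
    [0.045,0,0.025],
    [0.075,0,0.045],
    [0.105,0,0.065],
    [0.13,0,0.08],
    [0.145,0,0.09],
    [0.153,0,0.092],
    [0.153,0,0.092],
  ],
  turn=[0,0,0,0,0,0,0,0],
)

```text
time_s: 8.78
tcp_pos: [0.598, 0.3327, 0.148]
eef_rot: [179.8, 0.2, -3.9]
contact_force: [0.2, -0.1, 0.5]
gripper_width: 0.0874
```

Run:
```python
from h import *
for i in range(2):
    p,d=capture("side");w,_=capture("scene")
s=r.get_state();print(s["tcp_pos"],s["eef_rot"],s["contact_force"],s["time_s"],s["joints"],s["gripper_width"])
cv2.imwrite("pics/m5.png",np.hstack([cv2.resize(p[70:310,130:370],(400,400)),cv2.resize(w[60:300,240:480],(400,400))]))
```

```text
[0.59708528 0.33461299 0.15172339] [-1.79941085e+02 -4.75799474e-02 -3.73860824e+00] [-0.17943098  0.92671787  0.7643659 ] 8.9833 [ 4.55389174e+01  2.42552639e+01 -3.72714342e+00 -2.69235464e-03
 -6.19419016e+01  4.07237637e+01] 0.0877293546058995
```

View pics/m5.png

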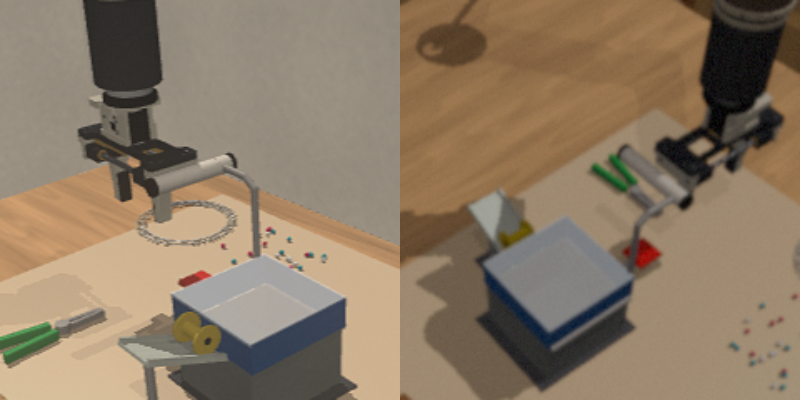

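The spool is still on the ramp and the gripper is outside the lamp. I'll lower beside it, then slide in under the lamp.

Request:
servo_tool(
  grip=[-1,-1,-1,-1,-1,-1,-1,-1,-1],
  translation=[
    [0,0,0.015],
    [0,0,0.035],
    [0,0,0.05],
    [0,0,0.055],
    [0,0,0.055],
    [0,0,0.055],
    [0.001,0.012,0.055],
    [0.002,0.024,0.055],
    [0.002,0.03,0.055],
  ],
  turn=[0,0,0,0,0,0,0,0,0],
)

```text
time_s: 9.73
tcp_pos: [0.5979, 0.3028, 0.0967]
eef_rot: [-180.0, -0.0, -3.8]
contact_force: [0.1, 0.6, 0.8]
gripper_width: 0.0874
```

Request:
servo_tool(
  grip=[-1,-1,-1,-1,-1,-1],
  translation=[
    [0,0.01,0],
    [0.001,0.02,0],
    [0.001,0.03,0],
    [0.001,0.035,0],
    [0.001,0.035,0],
    [0.001,0.035,0],
  ],
  turn=[0,0,0,0,0,0],
)

```text
time_s: 10.23
tcp_pos: [0.5966, 0.2689, 0.0957]
eef_rot: [-180.0, -0.0, -3.8]
contact_force: [0.9, 0.1, -0.8]
gripper_width: 0.0876
```

Run:
```python
from h import *
p,d=capture("side");w,_=capture("scene");x,_=capture("wrist")
s=r.get_state();print(s["tcp_pos"],s["eef_rot"],s["contact_force"],s["time_s"],s["joints"],s["gripper_width"])
cv2.imwrite("pics/m6.png",np.hstack([cv2.resize(p[90:290,170:370],(500,500)),cv2.resize(w[120:240,320:440],(300,500))[:, :300]]));cv2.imwrite("pics/w6.png",x)
```

```text
[0.59648586 0.26965021 0.09550091] [-1.79998437e+02 -4.03322232e-03 -3.75119674e+00] [-0.18512816 -0.3255934  -0.46727316] 10.3833 [ 4.13648441e+01  2.46137003e+01 -1.13409828e+01  2.16787081e-03
 -5.40413634e+01  4.48826863e+01] 0.08753543532663095
```

View pics/m6.png

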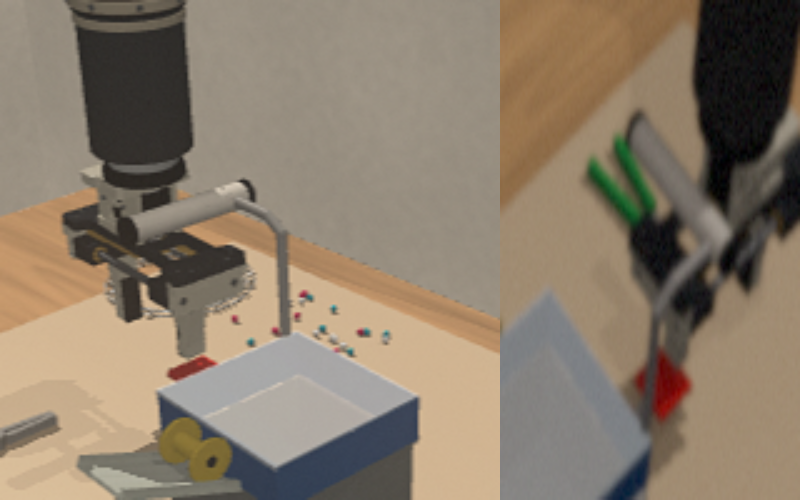

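View pics/w6.png

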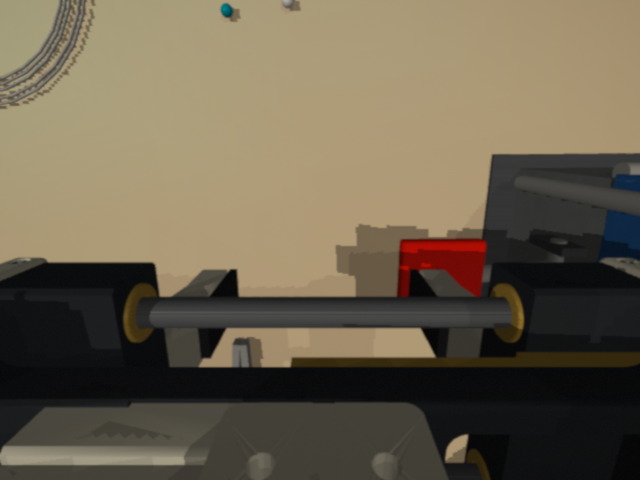

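The finger is over the outer part of the paddle and the wrist is clear of the lamp. Pressing now.

Request:
servo_tool(
  grip=[-1,-1,-1,-1,-1,-1,-1,-1,-1,-1],
  translation=[
    [0,0,0.005],
    [0,0,0.01],
    [0,0,0.015],
    [0,0,0.02],
    [0,0,0.025],
    [0,0,0.03],
    [0,0,0.035],
    [0,0,0.04],
    [0,0,0.045],
    [0,0,0.05],
  ],
  turn=[0,0,0,0,0,0,0,0,0,0],
)

```text
time_s: 11.22
tcp_pos: [0.5965, 0.2682, 0.0452]
eef_rot: [179.9, 0.0, -3.7]
contact_force: [0.1, 0.0, 6.2]
gripper_width: 0.0873
```

Run:
```python
from h import *
p,d=capture("side");w,_=capture("scene");x,_=capture("wrist")
s=r.get_state();print(s["tcp_pos"],s["eef_rot"],s["contact_force"],s["time_s"])
cv2.imwrite("pics/m7.png",np.hstack([cv2.resize(p[90:290,170:370],(500,500)),cv2.resize(w[180:300,270:420],(300,240)).repeat(1,0) if 0 else cv2.resize(w[160:300,270:390],(300,500))]))
```

```text
[0.59560357 0.26798405 0.04458403] [ 1.79874377e+02  1.15731861e-01 -3.80118201e+00] [-2.91718303  0.53418037  4.33514722] 11.3667
```

View pics/m7.png

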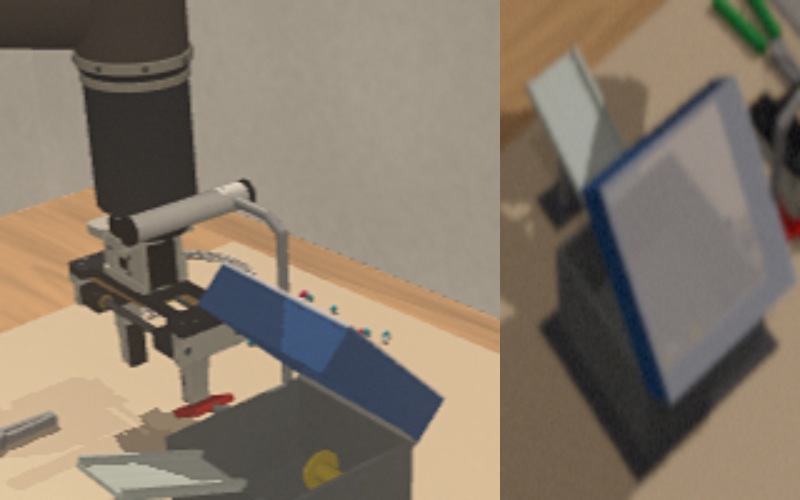

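The lid is well up and the spool is already in the bin at (322,468) in the left half. I'll hold a little longer and check.

Request:
servo_tool(
  grip=[-1,-1,-1,-1,-1,-1,-1,-1,-1,-1],
  translation=[
    [0,0,0],
    [0,0,0],
    [0,0,0],
    [0,0,0],
    [0,0,0],
    [0,0,0],
    [0,0,0],
    [0,0,0],
    [0,0,0],
    [0,0,0],
  ],
  turn=[0,0,0,0,0,0,0,0,0,0],
)

```text
time_s: 12.2
tcp_pos: [0.5957, 0.2684, 0.0456]
eef_rot: [179.9, 0.1, -3.8]
contact_force: [-2.9, 0.2, 5.4]
gripper_width: 0.0876
```

Run:
```python
from h import *
p,d=capture("side")
s=r.get_state();print(s["tcp_pos"],s["contact_force"],s["time_s"])
cv2.imwrite("pics/m8.png",cv2.resize(p[150:350,170:370],(600,600)))
```

```text
[0.59568282 0.26838898 0.04564485] [-1.99272739 -0.54541485  6.36585844] 12.25
```

View pics/m8.png

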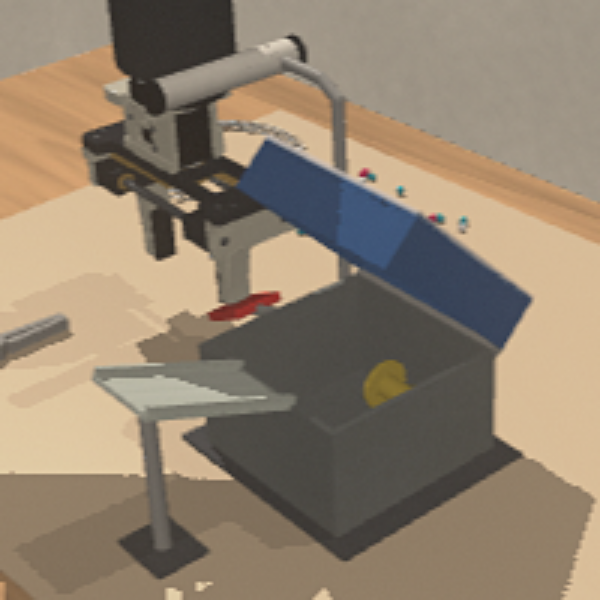

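Run:
```python
from h import *
p,d=capture("side");W=cloud("side",d);hsv=cv2.cvtColor(p,cv2.COLOR_BGR2HSV)
ye=(hsv[...,0]>20)&(hsv[...,0]<34)&(hsv[...,1]>130)&(d>0);ye[:240]=0;ye[310:]=0;ye[:,:270]=0;ye[:,330:]=0
q=W[ye];print(len(q),np.percentile(q,[2,50,98],axis=0).round(3))
```

```text
151 [[0.593 0.043 0.015]
 [0.607 0.063 0.033]
 [0.631 0.068 0.046]]
```

The spool is on the bin floor (z 15–46 mm, well under the 90 mm rim). Now I ease the lever up at about 25 mm/s.

Request:
servo_tool(
  grip=[-1,-1,-1,-1,-1,-1,-1,-1,-1,-1],
  translation=[
    [0,0,-0.002],
    [0,0,-0.004],
    [0,0,-0.006],
    [0,0,-0.008],
    [0,0,-0.01],
    [0,0,-0.012],
    [0,0,-0.014],
    [0,0,-0.016],
    [0,0,-0.018],
    [0,0,-0.02],
  ],
  turn=[0,0,0,0,0,0,0,0,0,0],
)

```text
time_s: 13.13
tcp_pos: [0.597, 0.2696, 0.0661]
eef_rot: [-180.0, -0.1, -3.8]
contact_force: [0.1, 4.2, 3.2]
gripper_width: 0.0879
```

Request:
servo_tool(
  grip=[-1,-1,-1,-1,-1,-1,-1,-1,-1,-1],
  translation=[
    [0,0,-0.002],
    [0,0,-0.004],
    [0,0,-0.006],
    [0,0,-0.008],
    [0,0,-0.01],
    [0,0,-0.0115],
    [0,0,-0.013],
    [0,0,-0.0145],
    [0,0,-0.016],
    [0,0,-0.0175],
  ],
  turn=[0,0,0,0,0,0,0,0,0,0],
)

```text
time_s: 13.97
tcp_pos: [0.5958, 0.2684, 0.0827]
eef_rot: [179.9, 0.1, -3.8]
contact_force: [1.4, -1.4, 3.7]
gripper_width: 0.0877
```

Request:
servo_tool(
  grip=[-1,-1,-1,-1,-1,-1,-1,-1,-1,-1],
  translation=[
    [0,0,-0.001],
    [0,0,-0.002],
    [0,0,-0.003],
    [0,0,-0.004],
    [0,0,-0.005],
    [0,0,-0.006],
    [0,0,-0.007],
    [0,0,-0.009],
    [0,0,-0.011],
    [0,0,-0.0125],
  ],
  turn=[0,0,0,0,0,0,0,0,0,0],
)

```text
time_s: 14.8
tcp_pos: [0.5965, 0.2693, 0.0959]
eef_rot: [-180.0, -0.0, -3.8]
contact_force: [-0.1, 0.1, -0.6]
gripper_width: 0.0875
```

Next I back out sideways (−y tool), then check.

Request:
servo_tool(
  grip=[-1,-1,-1,-1,-1,-1,-1,-1],
  translation=[
    [0,-0.01,0],
    [0,-0.025,0],
    [0,-0.045,0],
    [0,-0.065,0],
    [0,-0.08,0],
    [0,-0.085,-0.02],
    [0,-0.085,-0.04],
    [0,-0.085,-0.04],
  ],
  turn=[0,0,0,0,0,0,0,0],
)

```text
time_s: 15.47
tcp_pos: [0.6037, 0.3575, 0.1394]
eef_rot: [-179.8, -0.3, -3.6]
contact_force: [1.0, 0.4, 1.5]
gripper_width: 0.0878
```

Run:
```python
from h import *
p,d=capture("side");q,_=capture("scene")
s=r.get_state();print(s["tcp_pos"],s["contact_force"],s["time_s"])
W=cloud("side",d);m=(W[...,2]>.13)&(W[...,2]<.142)&(d>0)&(W[...,0]>.49)&(W[...,0]<.63)&(abs(W[...,1]-.05)<.07);print("lid z",np.median(W[...,2][m]),m.sum())
cv2.imwrite("pics/m9.png",np.hstack([cv2.resize(p[100:450,130:520],(445,400)),cv2.resize(q[120:400,150:400],(355,400))]))
```

```text
[0.60219307 0.35591531 0.13624375] [-0.43551656 -0.11123071 -0.27782366] 15.5667
lid z 0.13732584605883874 2328
```

View pics/m9.png

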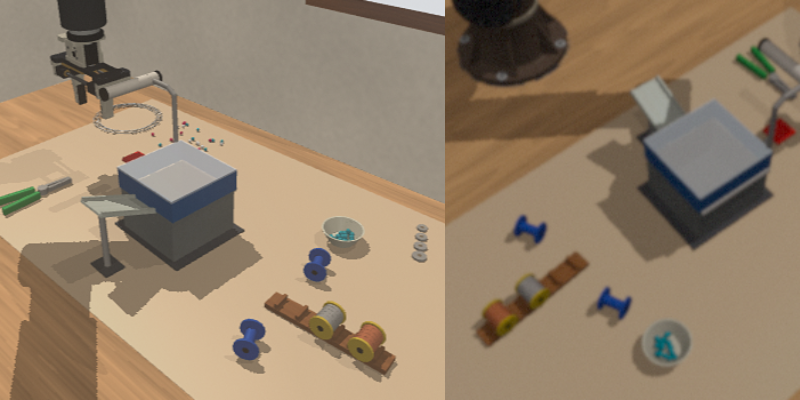

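The lid is shut flat with the ramp empty, and the full spools, look-alikes, pliers and dish are where they started. The robot is clear.

```bash
python3 -c "
from plant import order;print(order.close_job())"
```

```text
the job is handed in; nothing more can be done
None
```

The empty yellow spool is in the bin and the lid is shut. I handed the job in at about 15.6 s.

- **Laying the spool:** I laid it on the ramp and let go. A picture showed it resting straight against the shut lid.
- **Pressing the lever:** I pressed the paddle with the tip of one open finger and held the lid up for about a second. Depth readings then put the spool on the bin floor, at 15 to 46 mm height.
- **Closing the lid:** I eased the paddle up at about 12 to 25 mm/s, well under the 60 mm/s limit. I did not measure the lid's closing speed directly. The finger followed the paddle until its force dropped to zero.
- **Last checks:** The lid top reads 137 mm (nominal 136), so it is shut. The final pictures show the ramp empty. The full spools, blue look-alikes, pliers and bead dish look unmoved. The robot was clear of everything, and the highest forces I read were about 7 N.

**Departure from the advice:** The move tool cannot tilt the gripper, so I could not come in slanting under the lamp as described. I kept the tool vertical, with the wrist outside the lamp and the gripper bar passing under it. No contact with the lamp showed in the force readings.

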